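Gauge the lathe samples in run order and tray them

ROBOT

A 6-joint arm with a two-finger parallel gripper is mounted at the origin on the work surface. World frame = base frame: x ahead of the robot, y to its left, z up, the work surface at z = 0. Lengths are in m, angles in rad, forces in N, time in s.
With the tool pointing down it reaches from about 0.35 to 0.925 m from the base axis. Payload 6.4 kg.
Tool frame: the origin (TCP) lies midway between the tips of the shut fingers; the grasp point (between the pads) lies 19 mm behind it; z points along the fingers, y is the direction in which the jaws open and shut (so a half turn about z gives the same grasp; the last joint's range is limited). The gripper opens to 94 mm and grips with 3 to 60 N. Pads are 16 mm wide; open, the fingers measure 119 mm over their backs; the gripper's body (75 mm by 177 mm) begins 78 mm behind the grasp point.
Start: joints at [0.95, 0.245, 1.558, -0, 1.339, -0.174], TCP at [0.281, 0.586, 0.205] pointing down, gripper open.
Joint ranges: [-3.13, 3.13], [-1.02, 2.26], [0.13, 2.54], [-0.95, 4.09], [0.21, 2.88], [-2.74, 2.74]. Speed limits (rad/s): [2.57, 2.57, 3.14, 3.14, 3.14, 3.14].

INTERFACE

Orientations are given as a 3x3 rotation matrix whose columns are the frame's x, y, z axes.
In Python, from cell import r, grip, planner, vision, look_for, cut_out gives the robot as it stands. Calls block until the motion is done:
- r.move_ptp(position, orientation): joint-space move of the TCP to a pose.
- r.move_linear(position, frame=None, max_speed=0.15, contact_N=None): straight line of the TCP; frame=None keeps the orientation; max_speed is the mean speed in m/s. With contact_N (N) it stops when the force on the tool has changed by that much, and returns True; else False.
- r.move_joints(angles): joint-space move.
- grip(opening): finger opening in m; the grip force is fixed at half the most; returns when the fingers have stopped.
- r.sleep(seconds).
- planner.inverse_kinematics(position, orientation): joint angles nearest the present ones, or None.
- r.sense(): the state.
- vision.snapshot(name): name is "scene" or "top" or "wrist"; returns the picture (420x560x3 uint8, red, green, blue); there is no depth.
- vision.camera_model(name): a dict with "camera_matrix" (3x3 intrinsics, pixels), "extrinsics" (4x4, takes a point from camera to world coordinates). Camera axes: x right, y down, z forward; pixel columns grow to the right and rows downward; lengths in m; the calibration is good to about 2 mm. A picture is of the moment at which its call begins: read the wrist's pose just before it. camera_model takes no time and is no camera call; for the wrist camera it gives the pose at the moment of the call.
A pose or a line that the arm cannot do raises r.MotionError and nothing moves.
- r.hand_in(): hands the job in, once; it reports no verdict.
Trained networks look in the newest picture that a camera, given by its name, has taken for a name from the list of things; names that differ only in an ending like _2 or _b are one class to them, and where a whole thing is asked for, a point or a joint stands for the part that bears it (a point fixed in the world has none). Each returns a list of dicts, best first, with "conf" (0 to 1); they miss things now and then, are a little off and sometimes report something else, mostly with a low value. They report only what shows in the picture. A call takes as long as a camera call. They do not tell look-alikes from the thing itself.
- look_for(query, camera): "pixel" ([column, row] in pixels, amid what is visible of it).
- cut_out(query, camera): "pixels" (420x560 bool, what is visible of it) and "pixel" ([column, row] in pixels, amid what is visible of it).
The state is a dict: "time_s": time; "joints": joint angles; "qd": joint speeds; "effort": joint torques, N m; "ee_pos": TCP position; "orientation": TCP orientation; "force": force on the tool from outside, world axes, zero at the start; "wrist_torque": the same for the moment, N m; "grip_width": finger opening in m.
Only numpy, scipy, OpenCV 4.12 (cv2) and the standard library are available. Lean on these libraries where they do the work, as an engineer would, in place of code of your own. Each camera call takes 0.05 s, during which the arm holds its last target.

TASK

Check the gear blanks in the grey tray on the bench gauge in run order by paint mark (green, then blue, white and red, whichever of them are there): stand each one hub up on the gauge table, push it up against both fixed stops, slide the jaw shut until it bears firmly but gently on the rim, then back the jaw off and seat the blank hub up in the yellow tray's pocket of its own colour. When the last one is in its pocket, slide the empty jaw fully home to park the gauge. Leave everything else on the bench where it is.

Things in the scene. Friction and masses are not known exactly. Their poses are not given: they have to be found in the camera images.
- gauge: bench gauge fixed to the bench: blue base plate 160 (x) by 245 (y) mm whose flat top, the gauge table, is 20 mm above the bench. Origin on the bench plane under point nest; the base reaches from x = -85 to +75 mm and y = -177 to +68 mm. It carries two fixed stops (anvil, back stop) and, facing the anvil, the jaw that slides along y
- nest (a point): point on the gauge table's surface, 30 mm from both stops' faces: where the centre of a blank's underside lies when the blank touches both stops. Axes as the gauge's: the back stop lies towards +x, the anvil towards +y, the jaw comes from -y
- anvil (a point): middle of the anvil's steel face, 16 mm wide, looking to the gauge's -y, 30 mm from nest; behind it a dark block reaches to 62 mm from nest. Its top is 12 mm above the gauge table
- back_stop (a point): middle of the back stop's steel face, 16 mm wide, looking to the gauge's -x, 30 mm from nest; behind it a dark block reaches to 62 mm from nest. Its top is 12 mm above the gauge table
- jaw (a joint): slide of the gauge's black jaw carriage (m): 0 = fully home (jaw face 50 mm from the anvil face), growing as it opens, up to 0.065 (115 mm). It reads 0.010 when shut on a blank. About 2 N of friction; it stays where it is left
- jaw_lug (a point): centre of the aluminium thumb lug on the jaw carriage: an upright plate 12 mm thick along the gauge's y, 30 mm wide along x, 30 mm tall, its foot 42 mm and its top 72 mm above the bench, free all round: pinch it across the 12 mm, or push it. It lies at the gauge's x = 0, y = -80 mm minus the joint value, 60 mm behind the jaw face. Carriage and readout stay below its foot
- blank_green: steel gear blank with a green paint ring on its hub (first-off, checked first); may be absent. Round flange 60 mm in diameter, 14 mm thick (bottom edge chamfered), on it a central hub 34 mm in diameter, 16 mm tall (30 mm overall); 20 mm bore, about 0.35 kg; it takes 3 to 9 N to slide it, more if pressed down. Origin: centre of its underside, z up when the hub is up. Grip it by the hub from above
- blank_blue: steel gear blank with a blue paint ring on its hub (checked after green); may be absent. Round flange 60 mm in diameter, 14 mm thick (bottom edge chamfered), on it a central hub 34 mm in diameter, 16 mm tall (30 mm overall); 20 mm bore, about 0.35 kg; it takes 3 to 9 N to slide it, more if pressed down. Origin: centre of its underside, z up when the hub is up. Grip it by the hub from above
- blank_white: steel gear blank with a white paint ring on its hub (checked after blue); may be absent. Round flange 60 mm in diameter, 14 mm thick (bottom edge chamfered), on it a central hub 34 mm in diameter, 16 mm tall (30 mm overall); 20 mm bore, about 0.35 kg; it takes 3 to 9 N to slide it, more if pressed down. Origin: centre of its underside, z up when the hub is up. Grip it by the hub from above
- blank_red: steel gear blank with a red paint ring on its hub (last-off, checked last); may be absent. Round flange 60 mm in diameter, 14 mm thick (bottom edge chamfered), on it a central hub 34 mm in diameter, 16 mm tall (30 mm overall); 20 mm bore, about 0.35 kg; it takes 3 to 9 N to slide it, more if pressed down. Origin: centre of its underside, z up when the hub is up. Grip it by the hub from above
- in_tray: shallow grey tray, 188 mm square, fixed to the bench, in which the blanks stand at the start; walls 18 mm high, floor 4 mm thick. Origin: centre of its underside. It may lie left or right of the gauge
- out_tray: yellow transport tray, 176 mm square, 16 mm high, fixed to the bench, with four round pockets 64 mm in diameter and 10 mm deep in a square of 80 mm pitch, each with a coloured square at the tray's corner beside it and a dot of the same colour on its floor. Origin: centre of its underside. It may lie left or right of the gauge
- pocket_green (a point): centre of the mouth of the pocket marked green in the yellow tray, level with the tray's top 16 mm above the bench; a seated blank's origin lies 10 mm below it
- pocket_blue (a point): centre of the mouth of the pocket marked blue in the yellow tray, level with the tray's top 16 mm above the bench; a seated blank's origin lies 10 mm below it
- pocket_white (a point): centre of the mouth of the pocket marked white in the yellow tray, level with the tray's top 16 mm above the bench; a seated blank's origin lies 10 mm below it
- pocket_red (a point): centre of the mouth of the pocket marked red in the yellow tray, level with the tray's top 16 mm above the bench; a seated blank's origin lies 10 mm below it
- spare_gear: finished steel spur gear, 68 mm across, 22 mm thick; a bystander to leave alone. Origin: on its underside, at the middle
- oil_bottle: white oil bottle with a red cap, 56 mm across, 150 mm tall; a bystander to leave alone. Origin: on its underside, at the middle
- micrometer: green micrometer lying flat, about 120 by 45 mm, 20 mm high; a bystander to leave alone. Origin: at its frame's middle on the bench
- marker_pot: black pot of paint markers, 64 mm across, 136 mm tall; a bystander to leave alone. Origin: on its underside, at the middle
- wrench: steel wrench, 170 mm long, lying on the bench; a bystander to leave alone. Origin: on its underside, at the middle
- screwdriver: orange screwdriver, 180 mm long, lying on the bench; a bystander to leave alone. Origin: on its underside, at the middle
- master_disc: setting master, steel disc 50 mm across and 18 mm high with a black grip knob (42 mm overall); a bystander to leave alone. Origin: on its underside, at the middle
Things that resemble listed ones, but are neither listed nor needed, are in the scene too. Leave any brown look-alike of the blank_red alone. Leave any pink look-alike of the blank_blue alone.

How it is judged:
On the way, in this order (a step that is already met when the one before it is completed fails the run):
1. the green blank stands hub up on the gauge table against both stops (within 1.8 mm) and the jaw bears on it with more than 3 N (x of blank_green in the frame of nest between -0.0018 and 0.0018 m and y of blank_green in the frame of nest between -0.0018 and 0.0018 m and z of blank_green in the frame of nest below 0.003 m and angle between blank_green's own z axis and vertical below 0.06 rad and contact force between jaw_c0 and blank_green above 3 N), for 0.2 s.
2. the blue blank stands hub up on the gauge table against both stops (within 1.8 mm) and the jaw bears on it with more than 3 N (x of blank_blue in the frame of nest between -0.0018 and 0.0018 m and y of blank_blue in the frame of nest between -0.0018 and 0.0018 m and z of blank_blue in the frame of nest below 0.003 m and angle between blank_blue's own z axis and vertical below 0.06 rad and contact force between jaw_c0 and blank_blue above 3 N), for 0.2 s.
3. the white blank stands hub up on the gauge table against both stops (within 1.8 mm) and the jaw bears on it with more than 3 N (x of blank_white in the frame of nest between -0.0018 and 0.0018 m and y of blank_white in the frame of nest between -0.0018 and 0.0018 m and z of blank_white in the frame of nest below 0.003 m and angle between blank_white's own z axis and vertical below 0.06 rad and contact force between jaw_c0 and blank_white above 3 N), for 0.2 s.
4. the red blank stands hub up on the gauge table against both stops (within 1.8 mm) and the jaw bears on it with more than 3 N (x of blank_red in the frame of nest between -0.0018 and 0.0018 m and y of blank_red in the frame of nest between -0.0018 and 0.0018 m and z of blank_red in the frame of nest below 0.003 m and angle between blank_red's own z axis and vertical below 0.06 rad and contact force between jaw_c0 and blank_red above 3 N), for 0.2 s.
At the end, for the whole second after the job is handed in: every blank present sits hub up, released and at rest in the pocket of its own colour (centre within 4 mm of the pocket's, at least 7.5 mm below the tray's top, tilt under 0.06 rad), and the jaw is fully home (within 3 mm) (horizontal distance between blank_green and pocket_green below 0.004 m and z of blank_green in the frame of pocket_green below -0.0075 m and angle between each of blank_green, blank_blue, blank_white, blank_red's own z axis and vertical below 0.06 rad and linear speed of each of blank_green, blank_blue, blank_white, blank_red below 0.02 m/s and horizontal distance between blank_blue and pocket_blue below 0.004 m and z of blank_blue in the frame of pocket_blue below -0.0075 m and horizontal distance between blank_white and pocket_white below 0.004 m and z of blank_white in the frame of pocket_white below -0.0075 m and horizontal distance between blank_red and pocket_red below 0.004 m and z of blank_red in the frame of pocket_red below -0.0075 m and value of joint jaw below 0.003 m); the robot touches nothing.
It fails at once if a bystander (spare gear, oil bottle, micrometer, marker pot, wrench, screwdriver, master disc) is moved more than 20 mm (distance of any of spare_gear, oil_bottle, micrometer, marker_pot, wrench, screwdriver, master_disc from where it was at the start of the episode above 0.02 m).
It fails at once if the jaw is forced on a blank with more than 50 N (contact force between jaw_c0 and blank_green above 50 N or contact force between jaw_c0 and blank_blue above 50 N or contact force between jaw_c0 and blank_white above 50 N or contact force between jaw_c0 and blank_red above 50 N).
Of blank_green, blank_blue, blank_white, blank_red only 2 to 3 are there at a start; the rules pass over those that are not, and their reading is None.
At some moment in a run one of blank_green, blank_blue, blank_white, blank_red may be knocked a few centimetres aside while the robot is not near it.
Once in a run the grip may slacken for a moment while it holds something.
It also fails if it takes over 210 s, if anything falls off the work surface, if the arm or the gripper's body presses on something with over 40 N, if the wrist force passes 120 N, or if a joint passes its speed limit or range.

## Working session

There is one attempt and no reset: what is moved stays moved. The work goes in short steps, each a Python script; the robot and the scene stay as the last script left them, time stands still between calls to the robot, and variables do not carry over. Pictures are saved under pics/ and viewed, and the job is handed in when it is done.

```bash
ls; mkdir -p pics; python3 - <<'E'
from cell import r, grip, planner, vision, look_for, cut_out
import cv2,numpy as np
for n in ["scene","top","wrist"]:
    im=vision.snapshot(n); cv2.imwrite(f"pics/{n}0.png",im[:,:,::-1])
    m=vision.camera_model(n); print(n,np.round(m["camera_matrix"],1).tolist(),np.round(m["extrinsics"],3).tolist())
print(r.sense())
E
```

```text
pics
scene [[523.2, 0.0, 282.6], [0.0, 523.2, 212.2], [0.0, 0.0, 1.0]] [[0.366, 0.72, -0.59, 1.234], [0.93, -0.29, 0.224, -0.291], [-0.01, -0.631, -0.776, 0.948], [0.0, 0.0, 0.0, 1.0]]
top [[456.8, 0.0, 275.8], [0.0, 456.8, 201.0], [0.0, 0.0, 1.0]] [[0.026, -0.98, 0.196, 0.324], [-1.0, -0.027, -0.001, -0.031], [0.006, -0.196, -0.981, 1.248], [0.0, 0.0, 0.0, 1.0]]
wrist [[345.9, 0.0, 283.1], [0.0, 345.9, 208.2], [0.0, 0.0, 1.0]] [[0.433, 0.874, 0.221, 0.216], [0.901, -0.419, -0.109, 0.617], [-0.002, 0.247, -0.969, 0.383], [0.0, 0.0, 0.0, 1.0]]
{'time_s': 0.15, 'joints': array([ 9.49887811e-01,  2.45634698e-01,  1.55866896e+00, -1.58346865e-05,
        1.33868791e+00, -1.74121139e-01]), 'qd': array([ 0.00059816, -0.00089436, -0.00246996, -0.0012662 , -0.00126531,
       -0.00031568]), 'effort': array([ 1.90851699e-05, -4.16261601e+01, -3.14985144e+01,  6.85245590e-02,
        3.16097355e-02, -1.13312171e-04]), 'ee_pos': array([0.28060285, 0.58583553, 0.20464558]), 'orientation': array([[-9.01841321e-01,  4.32066649e-01, -8.01317263e-04],
       [ 4.32067332e-01,  9.01840621e-01, -1.14677049e-03],
       [ 2.27179176e-04, -1.38042802e-03, -9.99999021e-01]]), 'force': array([ 0.64058685,  0.27914821, -0.62310295]), 'wrist_torque': array([-0.01099208,  0.01252987, -0.01373989]), 'grip_width': 0.09428520151368028}
```

View pics/top0.png

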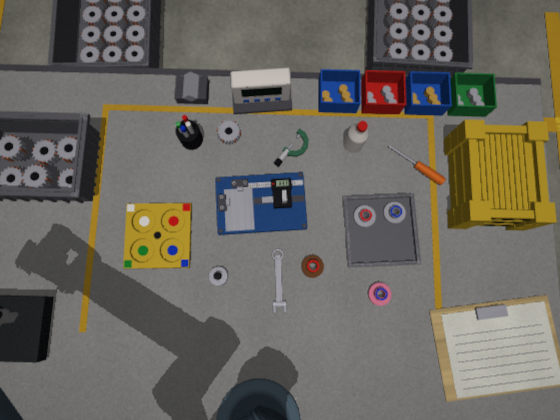

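View pics/scene0.png

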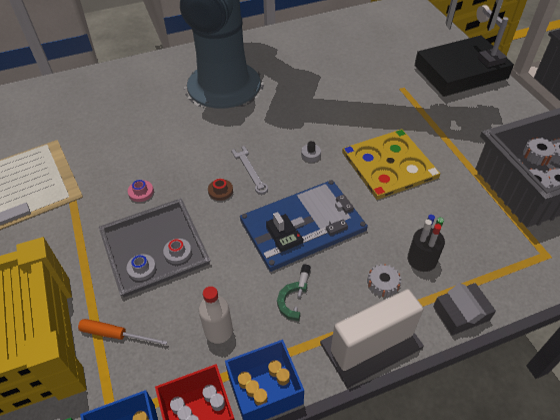

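View pics/wrist0.png

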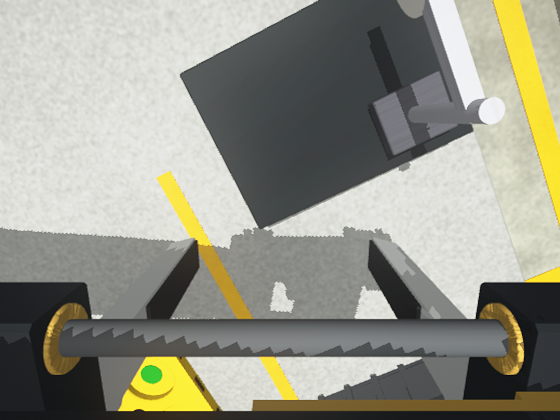

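The top view (x right is about world -y, rows down is about world -x) shows a blue blank at (396,212) and a red one at (365,215) in the grey tray. The brown look-alike at (312,265) and the pink one at (380,293) are outside it. The yellow tray is on the left, and the gauge is at (262,203) with its axes near the world's. I'll zoom in and set up helpers.

```bash
cat > h.py <<'E'
from cell import r, grip, planner, vision, look_for, cut_out
import cv2,numpy as np
def ray(n,px,z,m=None):
    m=m or vision.camera_model(n); K=m["camera_matrix"];T=np.array(m["extrinsics"])
    d=T[:3,:3]@np.linalg.solve(K,np.array([px[0],px[1],1.])); o=T[:3,3]
    return o+d*(z-o[2])/d[2]
def proj(m,P):
    T=np.array(m["extrinsics"]);c=T[:3,:3].T@(np.asarray(P,float)-T[:3,3]);p=m["camera_matrix"]@c
    return p[:2]/p[2]
def R(a):  # tool down, jaws opening axis y at world angle a
    y=np.array([np.cos(a),np.sin(a),0]);z=np.array([0,0,-1.]);return np.column_stack([np.cross(y,z),y,z])
def snap(n,f):
    m=vision.camera_model(n);im=vision.snapshot(n);cv2.imwrite(f"pics/{f}.png",im[:,:,::-1]);return im,m
E
python3 - <<'E'
from h import *
im,m=snap("top","top1")
c=im[150:320,110:430]
cv2.imwrite("pics/top1z.png",cv2.resize(c[:,:,::-1],(800,425),interpolation=cv2.INTER_CUBIC))
for q,z in [("blank_green",.03),("blank_blue",.034),("blank_white",.03),("blank_red",.034),("in_tray",.018),("out_tray",.016),("gauge",.02),("jaw_lug",.06),("oil_bottle",.1),("marker_pot",.1),("pocket_red",.016),("pocket_blue",.016)]:
    for d in look_for(q,"top")[:4]: print(q,round(d["conf"],2),np.round(d["pixel"],1),np.round(ray("top",d["pixel"],z),3)[:2])
print(r.sense()["time_s"])
E
```

```text
blank_blue 0.69 [392.4 210.8] [ 0.549 -0.348]
blank_blue 0.68 [214.7 274.3] [0.367 0.123]
blank_blue 0.67 [377.4 293.5] [ 0.328 -0.303]
blank_blue 0.38 [156.  233.2] [0.471 0.285]
blank_red 0.84 [309.6 266.7] [ 0.393 -0.126]
blank_red 0.69 [365.4 214.8] [ 0.536 -0.274]
blank_red 0.63 [276.7 196.4] [ 0.58  -0.034]
in_tray 0.58 [376.9 232.6] [ 0.49  -0.308]
out_tray 0.71 [225.5 131.9] [0.766 0.116]
out_tray 0.68 [158.4 232.5] [0.475 0.284]
out_tray 0.63 [277.5 194.8] [ 0.588 -0.036]
gauge 0.97 [259.  201.7] [0.567 0.014]
jaw_lug 0.63 [275.7 196.5] [ 0.574 -0.031]
oil_bottle 0.61 [357.3 135.4] [ 0.736 -0.242]
oil_bottle 0.26 [261.9 204. ] [0.545 0.003]
marker_pot 0.82 [187.7 130.6] [0.737 0.206]
pocket_red 0.56 [156.7 238.1] [0.46  0.287]
pocket_blue 0.89 [159.3 234.6] [0.469 0.281]
0.8
```

View pics/top1z.png

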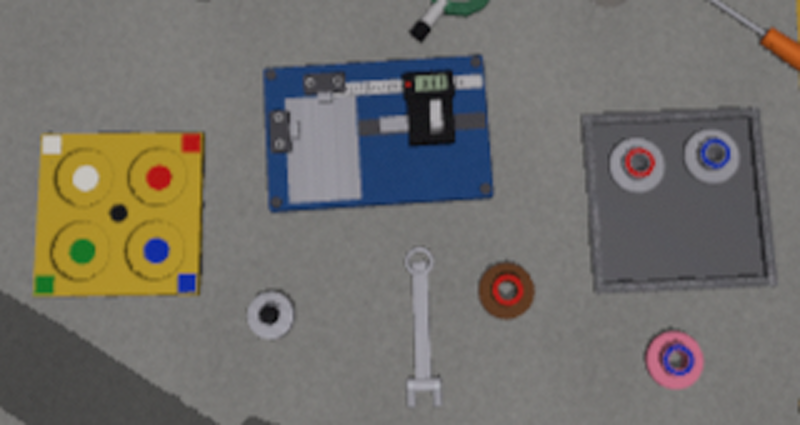

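The grey tray holds exactly two blanks, both steel: red at crop (637,163) and blue at crop (712,155). Next I'll take wrist close-ups.

```bash
python3 - <<'E'
from h import *
a=-np.pi/2
for f,p in [("w_out",(0.43,0.27,0.22)),("w_g",(0.47,0.0,0.22)),("w_in",(0.46,-0.30,0.22))]:
    r.move_ptp(np.array(p),R(a)); r.sleep(.2)
    im,m=snap("wrist",f); np.savez(f+".npz",K=m["camera_matrix"],T=m["extrinsics"])
    s=r.sense();print(s["joints"].round(2),s["time_s"],np.round(m["extrinsics"][:3],3).tolist())
E
```

```text
[ 0.34 -0.11  1.9   0.    1.35  1.91] 2.8583 [[-0.0, -0.969, -0.247, 0.501], [-1.0, 0.0, -0.001, 0.271], [0.001, 0.247, -0.969, 0.398]]
[-0.24 -0.21  1.99  0.    1.36  1.33] 4.1667 [[0.001, -0.969, -0.247, 0.542], [-1.0, -0.001, -0.001, 0.001], [0.0, 0.247, -0.969, 0.398]]
[-0.78 -0.    1.8   0.    1.34  0.79] 5.5667 [[0.001, -0.969, -0.247, 0.532], [-1.0, -0.001, -0.001, -0.299], [0.001, 0.247, -0.969, 0.398]]
```

View pics/w_out.png

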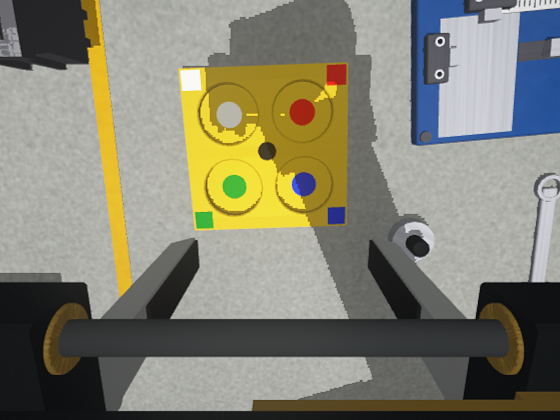

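View pics/w_g.png

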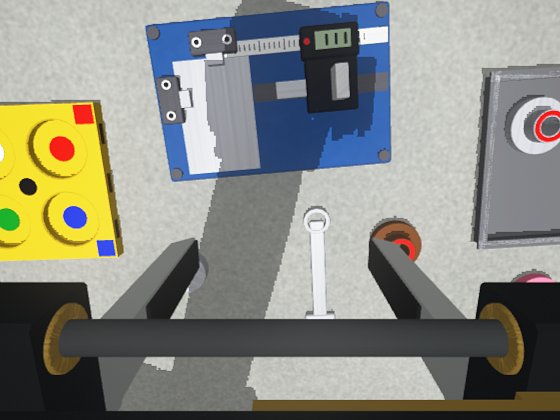

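View pics/w_in.png

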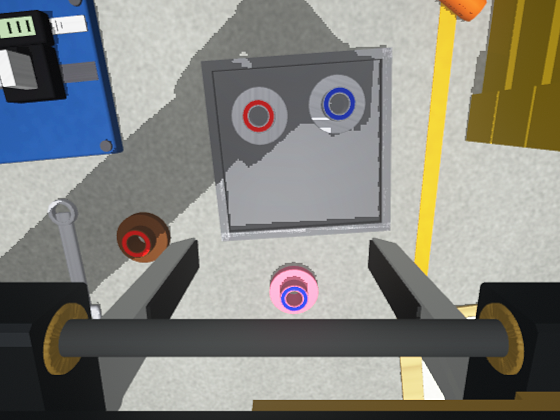

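Both trays and the gauge show clearly. Gauge corners are at about (146,27), (389,1), (391,162), (173,182), with the lug at (342,80). In w_out the pocket dots are blue (304,184) and red (302,112). In w_in the hubs are red (258,115) and blue (340,103). I'll fit poses from colour masks.

```bash
cat >> h.py <<'E'
def load(f):
    d=np.load(f+".npz");return cv2.imread(f"pics/{f}.png")[:,:,::-1].copy(),dict(camera_matrix=d["K"],extrinsics=d["T"])
def edgefit(mask,P0,m,z,pose0,iters=6):
    """fit 2D pose of polygon (CCW outline P0 local) to the mask border: ICP onto polygon edges"""
    from scipy.optimize import least_squares
    cs,_=cv2.findContours(mask.astype(np.uint8),cv2.RETR_EXTERNAL,cv2.CHAIN_APPROX_NONE)
    c=max(cs,key=cv2.contourArea)[:,0,:]
    c=c[(c[:,0]>2)&(c[:,0]<557)&(c[:,1]>2)&(c[:,1]<417)]
    W=np.array([ray("",p,z,m)[:2] for p in c])
    P0=np.array(P0)
    def dist(p):
        co,si=np.cos(p[2]),np.sin(p[2]);L=(W-p[:2])@np.array([[co,-si],[si,co]])
        x0,y0=P0.min(0);x1,y1=P0.max(0)
        D=np.stack([L[:,0]-x0,x1-L[:,0],L[:,1]-y0,y1-L[:,1]],1)
        return D[np.arange(len(D)),np.abs(D).argmin(1)]
    s=least_squares(dist,pose0,loss="soft_l1",f_scale=.001,x_scale=[.01,.01,.05]);return s.x,np.median(np.abs(s.fun))
E
python3 - <<'E'
from h import *
im,m=load("w_g");hsv=cv2.cvtColor(im,cv2.COLOR_RGB2HSV)
# gauge
mk=cv2.inRange(hsv,(100,120,30),(125,255,255)); mk[:, :130]=0; mk[185:]=0
mk=cv2.morphologyEx(mk,cv2.MORPH_CLOSE,np.ones((5,5)))
print("gauge",edgefit(mk,[(-.085,-.177),(.075,.068)],m,.02,(0.60,0.045,.08)))
cor={(.075,.068):(146,27),(.075,-.177):(389,1),(-.085,-.177):(391,162),(-.085,.068):(173,182)}
for k,v in cor.items(): print(k,ray("",v,.02,m)[:2].round(4))
im,m=load("w_out");hsv=cv2.cvtColor(im,cv2.COLOR_RGB2HSV)
mk=cv2.inRange(hsv,(18,120,60),(35,255,255)); mk[:,:150]=0;mk[235:]=0;mk[:,380:]=0
mk=cv2.morphologyEx(mk,cv2.MORPH_CLOSE,np.ones((25,25)))
print("out",edgefit(mk,[(-.088,-.088),(.088,.088)],m,.016,(.56,.28,0.)))
for n,lo,hi,box in [("green",(45,80,40),(80,255,255),(170,200,215,255)),("blue",(105,80,40),(130,255,255),(165,205,285,325)),("red",(0,150,60),(8,255,255),(92,130,280,325)),("white",(0,0,100),(180,60,255),(92,130,205,250))]:
    k=cv2.inRange(hsv,lo,hi);b=np.zeros_like(k);b[box[0]:box[1],box[2]:box[3]]=1;k=k*b
    ys,xs=np.nonzero(k);p=(xs.mean(),ys.mean());print(n,len(xs),np.round(p,1),ray("",p,.006,m)[:2].round(4))
im,m=load("w_in");hsv=cv2.cvtColor(im,cv2.COLOR_RGB2HSV)
for n,lo,hi,box in [("blue",(105,80,60),(130,255,255),(80,125,315,365)),("red",(0,130,60),(8,255,255),(90,140,235,285))]:
    k=cv2.inRange(hsv,lo,hi);b=np.zeros_like(k);b[box[0]:box[1],box[2]:box[3]]=1;k=k*b
    pts=np.argwhere(k)[:,::-1].astype(np.float32);e=cv2.fitEllipse(cv2.convexHull(pts));print(n,len(pts),e,ray("",e[0],.034,m)[:2].round(4))
for f,b in [("w_g",(0,190,130,400)),("w_in",(40,180,190,410))]:
    im,_=load(f);c=im[b[0]:b[1],b[2]:b[3],::-1];cv2.imwrite(f"pics/{f}_z.png",cv2.resize(c,None,fx=2.9,fy=2.9,interpolation=cv2.INTER_CUBIC))
E
```

```text
gauge (array([0.56453705, 0.06761327, 0.09506775]), np.float64(0.00415209791222329))
(0.075, 0.068) [0.6313 0.1377]
(0.075, -0.177) [ 0.6547 -0.1025]
(-0.085, -0.177) [ 0.4974 -0.1167]
(-0.085, 0.068) [0.4751 0.1229]
out (array([0.64409469, 0.29436268, 0.0349998 ]), np.float64(0.0007159986581950148))
green 425 [233.9 186.1] [0.4278 0.3269]
blue 437 [303.3 183.9] [0.4304 0.2471]
red 501 [301.7 111.6] [0.5105 0.2499]
white 510 [228.9 114.4] [0.5075 0.3296]
blue 431 ((339.14752197265625, 103.34920501708984), (30.978513717651367, 33.130592346191406), 24.341289520263672) [ 0.5485 -0.3554]
red 327 ((257.8891296386719, 115.45218658447266), (30.1055965423584, 31.190462112426758), 165.82952880859375) [ 0.5366 -0.2732]
```

View pics/w_g_z.png

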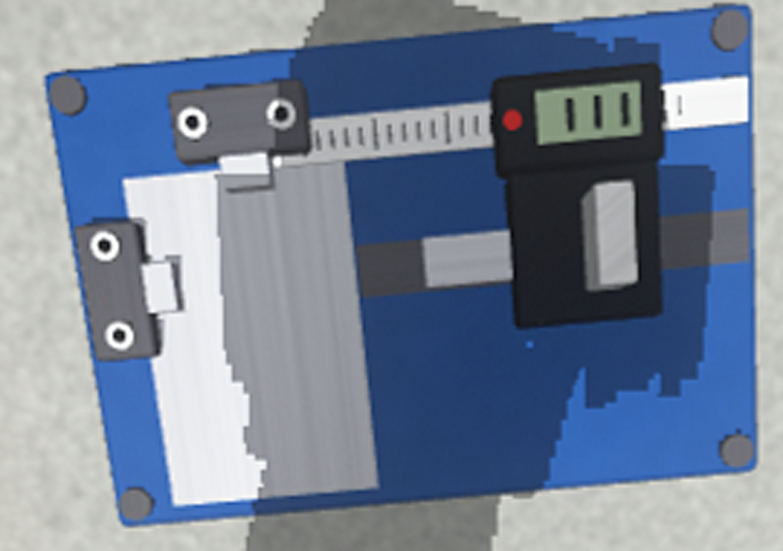

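```bash
python3 - <<'E'
from h import *
im,m=load("w_g")
o=lambda x,y:(130+x/2.9,y/2.9)
print("anvil",ray("",o(174,287),.032,m)[:2],"back",ray("",o(245,175),.032,m)[:2])
n=np.array([.5645,.0653]);t=.094;Rg=np.array([[np.cos(t),-np.sin(t)],[np.sin(t),np.cos(t)]])
print(n+Rg@[0,.03],n+Rg@[.03,0])
# lug top centre
p=ray("",o(617,235),.072,m)[:2];print("lug",p,Rg.T@(p-n))
# in tray corners
E
```

```text
anvil [0.56221413 0.09527678] back [0.59857976 0.0687768 ]
[0.56168415 0.09516756] [0.59436756 0.06811585]
lug [ 0.57532334 -0.05192768] [-0.00022763 -0.11772604]
```

View pics/w_in_z.png

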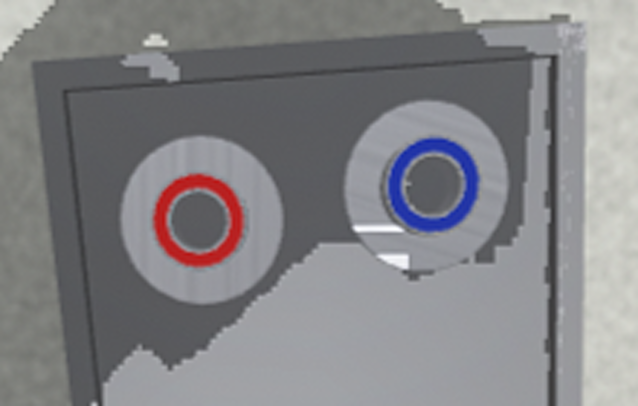

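Blue grasp: the hub is at (0.5485,-0.355), and I'll put the finger axis along gauge x. The jaw reads about 0.038, so it's open enough.

```bash
cat >> h.py <<'E'
TH=.094; GX=np.array([np.cos(TH),np.sin(TH),0]);GY=np.array([-np.sin(TH),np.cos(TH),0])
def st(t=""):
    s=r.sense();print(t,"t%.1f"%s["time_s"],"p",s["ee_pos"].round(4),"F",s["force"].round(1),"w %.4f"%s["grip_width"]);return s
def pick(x,y,zbase,a=TH,up=.13,op=.052):
    r.move_ptp(np.array([x,y,up]),R(a)); grip(op)
    r.move_linear(np.array([x,y,zbase+.030+.02]),max_speed=.15)
    c=r.move_linear(np.array([x,y,zbase+.017]),max_speed=.05,contact_N=6);st(f"down {c}")
    grip(0.0);s=st("gripped")
    r.move_linear(np.array([x,y,up]),max_speed=.12);st("lifted")
E
python3 - <<'E'
from h import *
for a in (TH,TH-np.pi):
  for p in [(.5485,-.355,.1),(.5645,.065,.1),(.43,.247,.1),(.51,.25,.1)]:
    q=planner.inverse_kinematics(np.array(p),R(a));print(a,None if q is None else q.round(2))
E
```

```text
0.094 [-0.75  0.36  1.62 -0.    1.16 -0.84]
0.094 [-0.08  0.18  1.84 -0.    1.12 -0.18]
0.094 [ 0.29  0.01  2.03 -0.    1.11  0.2 ]
0.094 [ 0.26  0.18  1.85 -0.    1.12  0.16]
-3.0475926535897933 [-0.75  0.36  1.62 -0.    1.16  2.3 ]
-3.0475926535897933 None
-3.0475926535897933 None
-3.0475926535897933 None
```

```bash
python3 - <<'E'
from h import *
pick(.5485,-.355,.004)
im,m=snap("wrist","p1")
E
```

```text
down False t9.3 p [ 0.5486 -0.3552  0.0212] F [ 0.3 -0.6  0.7] w 0.0521
gripped t9.7 p [ 0.5486 -0.3552  0.0214] F [-0.3  0.4  2.2] w 0.0332
lifted t10.8 p [ 0.5479 -0.3544  0.1287] F [-0.  -0.5 -3.5] w 0.0332
```

View pics/p1.png

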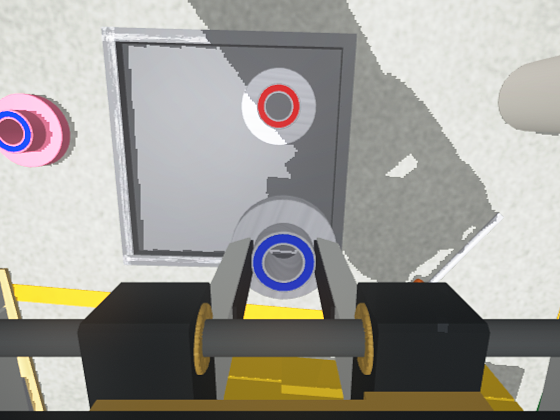

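Blue is held by the hub, with its ring centred between the pads at (283,260). Next it goes to the gauge and against the stops.

```bash
cat >> h.py <<'E'
NEST=np.array([.5645,.0653,0])
def to_gauge(pre=(-.008,-.010),up=.13):
    p=NEST+GX*pre[0]+GY*pre[1]
    r.move_ptp(np.r_[p[:2],up],R(TH)); s=st("above")
    if s["grip_width"]<.028: print("LOST");return False
    r.move_linear(np.r_[p[:2],.0395],max_speed=.12); c=st("low"); return True
def seat(hover=.0395):
    def loc(s): d=s["ee_pos"]-NEST;return np.round([d@GX*1e3,d@GY*1e3],2)
    for ax,n in ((GX,"x"),(GY,"y"),(GX,"x2")):
        p=r.sense()["ee_pos"].copy();p[2]=hover
        c=r.move_linear(p+ax*(.02 if n!="x2" else .004),max_speed=.02,contact_N=4);s=st(n+str(c));print(loc(s))
E
python3 - <<'E'
from h import *
if to_gauge():
    seat(); snap("wrist","s1")
E
```

```text
above t12.3 p [0.5579 0.0537 0.1301] F [ 1.1 -0.7 -2.6] w 0.0333
low t13.2 p [0.5584 0.0544 0.0403] F [-1.5  0.  -3.3] w 0.0335
xTrue t13.8 p [0.5661 0.0555 0.0384] F [-0.6  0.4 -2.3] w 0.0333
[ 0.66 -9.91]
yTrue t14.5 p [0.5642 0.0665 0.0383] F [ 1.  -1.6 -2.2] w 0.0332
[-0.16  1.24]
x2True t14.8 p [0.5651 0.0665 0.0373] F [ 0.3 -1.1 -1.9] w 0.0330
[0.71 1.17]
```

View pics/s1.png

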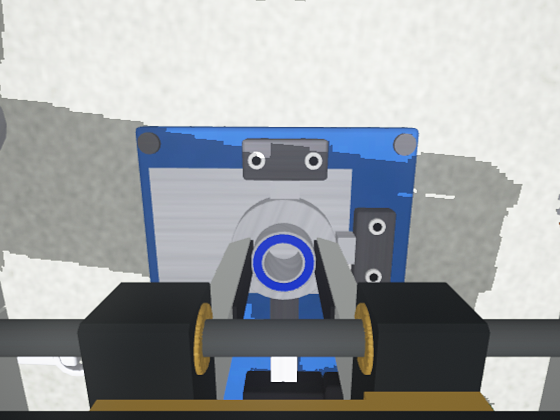

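The x contact repeated (0.66, 0.71 mm). In the picture the flange touches the back stop at (337,250) and sits near the anvil at (285,197). Lower, release, then verify.

```bash
python3 - <<'E'
from h import *
p=r.sense()["ee_pos"].copy();p[2]=.0345
c=r.move_linear(p,max_speed=.02,contact_N=3);s=st(f"down{c}")
grip(.044);s=st("rel")
p=s["ee_pos"].copy();p[2]=.16
r.move_linear(p,max_speed=.2)
r.move_ptp(p+GY*-.07+[0,0,.02],R(TH));r.sleep(.1)
im,m=snap("wrist","s2");np.savez("s2.npz",K=m["camera_matrix"],T=m["extrinsics"])
c=im[60:270,130:410,::-1];cv2.imwrite("pics/s2z.png",cv2.resize(c,None,fx=2.85,fy=2.85,interpolation=cv2.INTER_CUBIC))
E
```

```text
downTrue t15.0 p [0.565  0.0667 0.0348] F [1.7 0.4 0.9] w 0.0335
rel t15.4 p [0.5637 0.0665 0.0346] F [-3.5 -0.   4.2] w 0.0439
```

View pics/s2z.png

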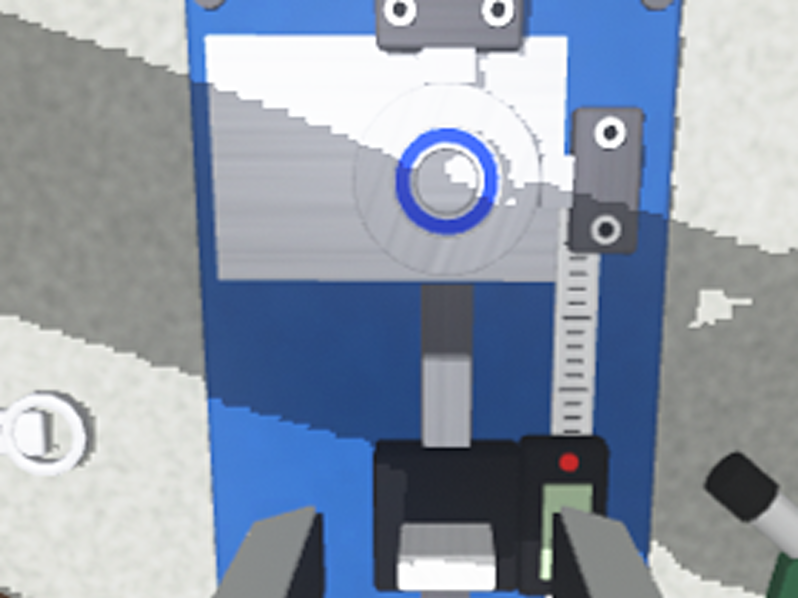

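```bash
python3 - <<'E'
from h import *
im,m=load("s2")
o=lambda x,y:(130+x/2.85,60+y/2.85)
def L(P): d=P-NEST;return np.round([d@GX*1e3,d@GY*1e3],2)
print("ring",L(ray("",o(447,180.5),.05,m)),"flange c",L(ray("",o(448,180),.034,m)))
print("jaw bar L/R end",L(ray("",o(421,440),.036,m)),L(ray("",o(472,440),.036,m)),"bar tip",L(ray("",o(447,353),.036,m)))
print("lug top",L(ray("",o(446,540),.072,m)))
print("anvil face", L(ray("",o(449,84),.03,m)))
c=im[60:150,240:370].astype(float)
c=np.clip((c-90)*1.0,0,165)/165*255
cv2.imwrite("pics/s2zz.png",cv2.resize(c.astype(np.uint8)[:,:,::-1],None,fx=6,fy=6,interpolation=cv2.INTER_CUBIC))
E
```

```text
ring [1.23 0.91] flange c [1.66 0.94]
jaw bar L/R end [ -7.27 -84.13] [  9.92 -84.13] bar tip [  1.44 -54.41]
lug top [   0.97 -106.13]
anvil face [ 1.95 30.21]
```

View pics/s2zz.png

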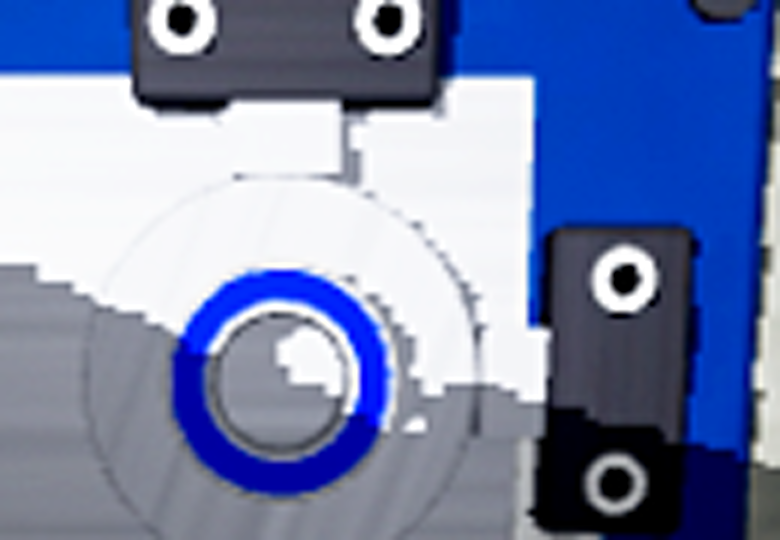

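The flange touches the anvil along (240–340,177), and by symmetry the back-stop plate at about (478,370). The ring's x agrees with the jaw bar's centre line, so the blank is seated. Now I'll pinch the lug and close the jaw gently.

```bash
cat >> h.py <<'E'
NEST=NEST+GX*.0010+GY*.0010
def gl(s): d=s["ee_pos"]-NEST;return d@GX,d@GY
def lug_grab(q):
    p=NEST+GY*(-.080-q);a=TH-np.pi/2
    grip(.044)
    r.move_ptp(np.r_[p[:2],.14],R(a))
    c=r.move_linear(np.r_[p[:2],.049],max_speed=.1,contact_N=8);st(f"lugdown {c}")
    grip(0.);s=st("lug grip");print("lug y",gl(s)[1],"q",-gl(s)[1]-.08);return s
def F(): 
    f=[]
    for _ in range(5): f.append(r.sense()["force"]);r.sleep(.02)
    return np.mean(f,0)
E
python3 - <<'E'
from h import *
s=r.sense()["ee_pos"]; r.move_ptp(s+[0,0,.02],R(TH-np.pi/2))
lug_grab(.0385); print(F()@GY); snap("wrist","l1"); snap("top","l1t")
E
```

```text
lugdown False t19.9 p [ 0.5772 -0.0517  0.0498] F [ 1.2 -0.  -0.3] w 0.0440
lug grip t20.4 p [ 0.5766 -0.0516  0.0491] F [-0.6  0.1  1.5] w 0.0116
lug y -0.11847084139233423 q 0.038470841392334226
0.17524568350897005
```

View pics/l1.png

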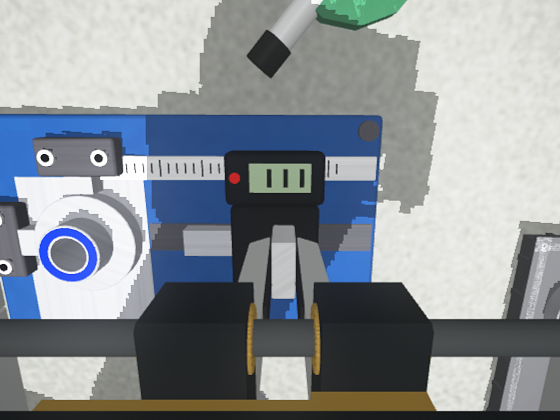

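The lug is pinched at (283,255) with the blank still against its stops. Closing now.

```bash
cat >> h.py <<'E'
def jaw_close(q0,target=10.):
    s=r.sense();p=s["ee_pos"].copy();p[2]=.049
    d=q0-.010
    c=r.move_linear(p+GY*(d-.004),max_speed=.06,contact_N=12);st(f"coarse {c}")
    p=r.sense()["ee_pos"].copy();p[2]=.049
    c=r.move_linear(p+GY*.010,max_speed=.01,contact_N=8);s=st(f"fine {c}");print("y",gl(s)[1])
    p=s["ee_pos"].copy();p[2]=.049
    f=F()@GY;k=0;print("f",round(f,2))
    while f>-target and k<25:
        p=p+GY*.0004;k+=1
        r.move_linear(p,max_speed=.01);f=F()@GY
        print(k,round(f,2),"y %.4f"%gl(r.sense())[1])
    r.sleep(.4);f=F()@GY;print("hold",round(f,2));return f
E
python3 - <<'E'
from h import *
jaw_close(.0385)
snap("wrist","l2")
E
```

```text
coarse False t21.2 p [ 0.5743 -0.0261  0.0491] F [-1.4  2.6  3.1] w 0.0119
fine True t21.8 p [ 0.574  -0.023   0.0491] F [ 0.  -1.   2.3] w 0.0119
y -0.08981202589420213
f -0.86
1 -3.33 y -0.0898
2 -5.5 y -0.0898
3 -7.3 y -0.0898
4 -7.77 y -0.0898
5 -9.62 y -0.0897
6 -10.86 y -0.0896
hold -10.85
```

View pics/l2.png

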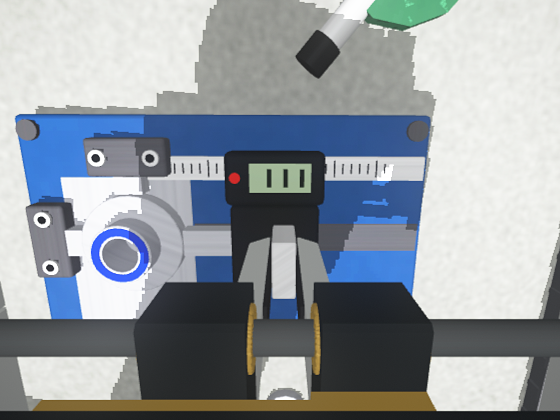

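```bash
python3 - <<'E'
from h import *
im,m=snap("wrist","l3")
c=im[120:290,20:200].astype(float)
c=np.clip(255*((c/255)**2.5),0,255).astype(np.uint8)
cv2.imwrite("pics/l3z.png",cv2.resize(c[:,:,::-1],None,fx=3.5,fy=3.5,interpolation=cv2.INTER_CUBIC))
# predicted overlay numbers: back stop face edge at top z .032, flange top z .034
for n,P in [("back",NEST+GX*.03+[0,0,.032]),("anvil",NEST+GY*.03+[0,0,.032]),("flange+x",NEST+GX*.03+[0,0,.034]),("hub",NEST+[0,0,.05])]:
    p=proj(m,P);print(n,p.round(1),((p-[20,120])*3.5).round())
E
```

```text
back [127.3 195. ] [375. 263.]
anvil [ 82.5 244.3] [219. 435.]
flange+x [125.8 195.7] [370. 265.]
hub [119.3 255.6] [347. 475.]
```

View pics/l3z.png

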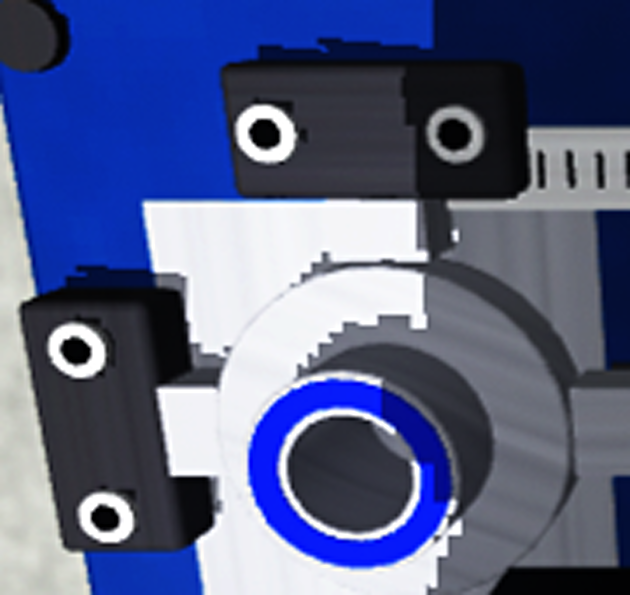

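The jaw bears with about 9 N at q≈0.010. The flange meets the back stop at (380,260), and the ring centre is within 1 mm of the predicted nest. I'll back off the jaw and take blue to its pocket.

```bash
cat >> h.py <<'E'
def jaw_open(d=.028):
    p=r.sense()["ee_pos"].copy();p[2]=.049
    r.move_linear(p-GY*d,max_speed=.06);s=st("opened");print("q",-gl(s)[1]-.08)
    grip(.040);p=r.sense()["ee_pos"].copy();p[2]=.14;r.move_linear(p,max_speed=.2);st("up")
E
python3 - <<'E'
from h import *
jaw_open()
p=NEST-GY*.06;r.move_ptp(np.r_[p[:2],.18],R(TH));r.sleep(.15)
im,m=snap("wrist","s3")
hsv=cv2.cvtColor(im,cv2.COLOR_RGB2HSV);k=cv2.inRange(hsv,(112,120,60),(130,255,255))
n,l,s,c=cv2.connectedComponentsWithStats(k)
u=proj(m,NEST+[0,0,.05]);print(u)
for i in range(1,n):
    if s[i,4]>60: P=ray("",c[i],.05,m)-NEST;print(c[i].round(1),s[i],P@GX,P@GY)
E
```

```text
opened t25.1 p [ 0.5765 -0.0506  0.0491] F [-2.1 -1.7  4.7] w 0.0116
q 0.0374809772136602
up t26.4 p [ 0.5761 -0.0505  0.1391] F [-0.4  0.8 -0.5] w 0.0399
[283.32640743 133.53181835]
[282.9 133.9] [266 116  35  36 466] -0.0004004783581110138 -0.0002738350542405112
```

View pics/s3.png

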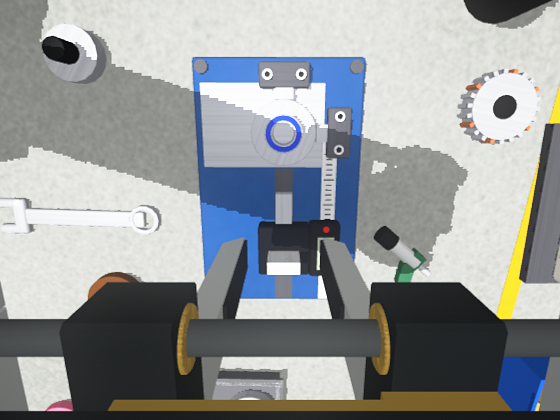

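The ring at (283,134) puts the blank at (-0.4,-0.3) mm from nest. Picking it, and remeasuring the pocket dots on the way.

```bash
python3 - <<'E'
from h import *
pick(NEST[0],NEST[1],.020,up=.16)
r.move_ptp(np.array([.45,.17,.18]),R(TH));r.sleep(.15)
im,m=snap("wrist","o1");np.savez("o1.npz",K=m["camera_matrix"],T=m["extrinsics"]);st()
E
```

```text
down False t30.2 p [0.5656 0.0664 0.0371] F [ 0.7  0.6 -0.6] w 0.0519
gripped t30.7 p [0.5655 0.0663 0.0373] F [-1.4 -0.3  2.6] w 0.0333
lifted t31.9 p [0.5646 0.0665 0.1588] F [-0.3 -0.  -3. ] w 0.0332
 t32.7 p [0.4507 0.1693 0.1798] F [ 0.  -0.8 -3.6] w 0.0331
```

View pics/o1.png

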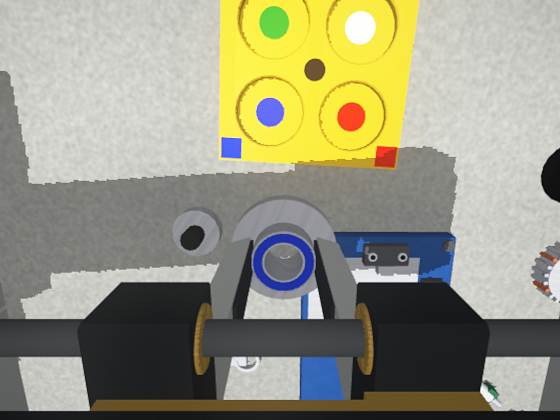

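```bash
python3 - <<'E'
from h import *
im,m=load("o1");hsv=cv2.cvtColor(im,cv2.COLOR_RGB2HSV)
for n,lo,hi,box in [("green",(45,80,40),(80,255,255),(2,45,255,295)),("blue",(105,80,40),(130,255,255),(92,130,250,290)),("red",(0,150,60),(8,255,255),(95,135,330,375)),("white",(0,0,180),(180,60,255),(5,50,335,385))]:
    k=cv2.inRange(hsv,lo,hi);b=np.zeros_like(k);b[box[0]:box[1],box[2]:box[3]]=1;k=k*b
    ys,xs=np.nonzero(k);p=(xs.mean(),ys.mean());print(n,len(xs),np.round(p,1),ray("",p,.006,m)[:2].round(4))
# held hub offset from tcp
k=cv2.inRange(hsv,(112,120,60),(130,255,255));k[:220]=0;k[300:]=0
pts=np.argwhere(k)[:,::-1].astype(np.float32);e=cv2.fitEllipse(cv2.convexHull(pts))
print(e,ray("",e[0],.1798-.017+.03,m)[:2])
E
```

```text
green 748 [273.7  21.9] [0.4275 0.3271]
blue 627 [269.7 111.7] [0.4304 0.2471]
red 602 [350.8 116.4] [0.5102 0.25  ]
white 801 [359.9  27.3] [0.5074 0.3298]
((283.0142822265625, 261.9714660644531), (56.88601303100586, 60.69034194946289), 90.59569549560547) [0.45068356 0.17014098]
```

Both views agree on the pockets, blue at (0.4304,0.2471). Placing.

```bash
cat >> h.py <<'E'
def place(x,y,off=(0,0)):
    p=np.array([x-off[0],y-off[1]])
    r.move_ptp(np.r_[p,.10],R(TH));s=st("above")
    if s["grip_width"]<.028: print("LOST");return False
    r.move_linear(np.r_[p,.040],max_speed=.1)
    c=r.move_linear(np.r_[p,.0215],max_speed=.025,contact_N=4);s=st(f"down {c}")
    return s
def release(up=.16):
    grip(.046);p=r.sense()["ee_pos"].copy();p[2]=up;r.move_linear(p,max_speed=.2)
E
python3 - <<'E'
from h import *
place(.4304,.2471,(0,.0007))
E
```

```text
above t33.3 p [0.4307 0.2463 0.0997] F [ 0.4  0.8 -3.4] w 0.0333
down True t34.7 p [0.43   0.2463 0.0229] F [ 0.4 -0.9  2.9] w 0.0331
```

```bash
python3 - <<'E'
from h import *
release()
r.move_ptp(np.array([.45,.17,.18]),R(TH));r.sleep(.1)
im,m=snap("wrist","o2")
hsv=cv2.cvtColor(im,cv2.COLOR_RGB2HSV)
k=cv2.inRange(hsv,(112,120,60),(130,255,255))
n,l,s,c=cv2.connectedComponentsWithStats(k)
for i in range(1,n):
    if s[i,4]>100: print(c[i].round(1),s[i],ray("",c[i],.036,m)[:2].round(4))
r.move_ptp(np.array([.50,-.39,.20]),R(TH));r.sleep(.1)
im,m=snap("wrist","i2");hsv=cv2.cvtColor(im,cv2.COLOR_RGB2HSV)
k=cv2.inRange(hsv,(0,140,60),(8,255,255))|cv2.inRange(hsv,(174,140,60),(180,255,255))
n,l,s,c=cv2.connectedComponentsWithStats(cv2.morphologyEx(k,cv2.MORPH_CLOSE,np.ones((3,3))))
for i in range(1,n):
    if s[i,4]>100: print("red",c[i].round(1),s[i],ray("",c[i],.034,m)[:2].round(4))
E
```

```text
[270.7 113.1] [254  96  34  35 408] [0.4303 0.2464]
[271.5 113.5] [262 104  20  20 306] [0.4311 0.2461]
[232.9 148.6] [224 139  19  20 373] [0.3985 0.2119]
red [353.9  75.8] [338  59  33  35 427] [ 0.556  -0.2717]
```

View pics/o2.png

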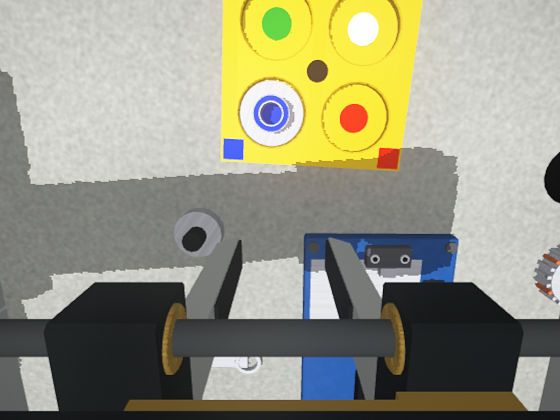

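View pics/i2.png

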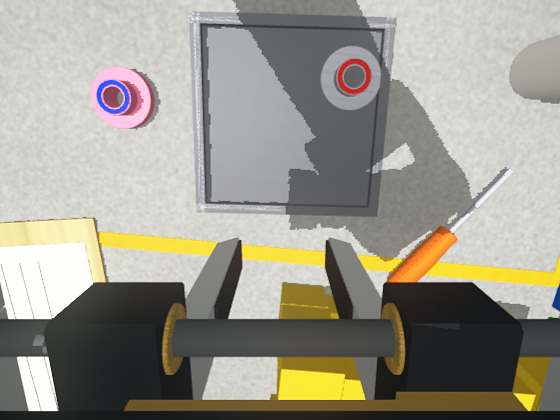

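Blue is seated in its pocket: ring (270,113), within 1 mm of centre. Red has been knocked about 20 mm and is now at (0.556,-0.272), flat, near the tray's far wall at pixel (354,76). Picking red.

```bash
python3 - <<'E'
from h import *
pick(.556,-.2717,.004)
im,m=snap("wrist","p2")
if to_gauge():
    seat(); snap("wrist","s4")
E
```

```text
down False t41.1 p [ 0.5562 -0.2718  0.0211] F [ 0.1 -0.1 -0.5] w 0.0520
gripped t41.6 p [ 0.556  -0.2719  0.0213] F [-1.3  0.6  1.6] w 0.0332
lifted t42.6 p [ 0.5554 -0.2712  0.1288] F [-0.1 -0.  -3.7] w 0.0333
above t43.9 p [0.5588 0.0547 0.1301] F [ 0.3  0.  -2.3] w 0.0328
low t44.8 p [0.5592 0.0555 0.0403] F [-0.2 -0.1 -3.6] w 0.0333
xTrue t45.4 p [0.5659 0.0565 0.0385] F [ 0.1  0.6 -3.1] w 0.0334
[-0.42 -9.91]
yTrue t46.0 p [0.564  0.0664 0.0381] F [ 0.9 -2.2 -2.3] w 0.0336
[-1.38  0.15]
x2True t46.3 p [0.5651 0.0665 0.0374] F [ 0.4 -0.9 -2.7] w 0.0329
[-0.28  0.1 ]
```

View pics/p2.png

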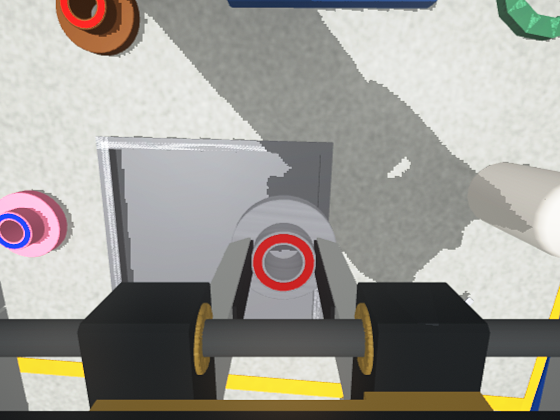

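View pics/s4.png

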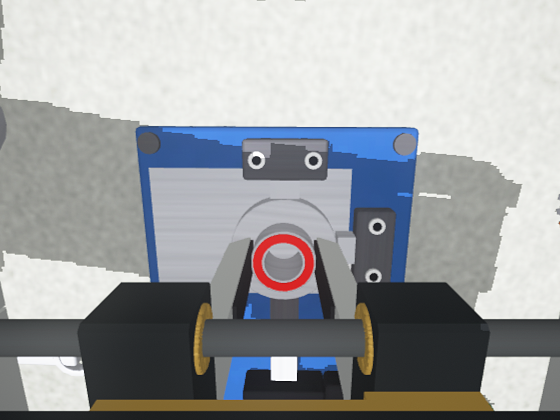

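Red is held by the hub and touched both stops at the same TCP pose as blue, (0.5651,0.0665). Same routine again.

```bash
python3 - <<'E'
from h import *
p=r.sense()["ee_pos"].copy();p[2]=.0345
c=r.move_linear(p,max_speed=.02,contact_N=3);s=st(f"down{c}")
grip(.044);s=st("rel")
p=s["ee_pos"].copy();p[2]=.16
r.move_linear(p,max_speed=.2)
p=NEST-GY*.06;r.move_ptp(np.r_[p[:2],.18],R(TH));r.sleep(.15)
im,m=snap("wrist","s5")
hsv=cv2.cvtColor(im,cv2.COLOR_RGB2HSV);k=cv2.inRange(hsv,(0,140,60),(8,255,255))|cv2.inRange(hsv,(174,140,60),(180,255,255))
n,l,s,c=cv2.connectedComponentsWithStats(k)
for i in range(1,n):
    if s[i,4]>60: P=ray("",c[i],.05,m)-NEST;print(c[i].round(1),s[i],(P@GX).round(4),(P@GY).round(4))
c=im[40:270,180:390,::-1];cv2.imwrite("pics/s5z.png",cv2.resize(c,None,fx=2.6,fy=2.6,interpolation=cv2.INTER_CUBIC))
E
```

```text
downTrue t46.6 p [0.5649 0.0664 0.037 ] F [-1.6  0.1  4.2] w 0.0333
rel t47.0 p [0.5642 0.0663 0.036 ] F [-0.7  0.7 -1. ] w 0.0439
[284.2 134.9] [267 117  35  36 442] -0.0004 0.0001
```

View pics/s5z.png

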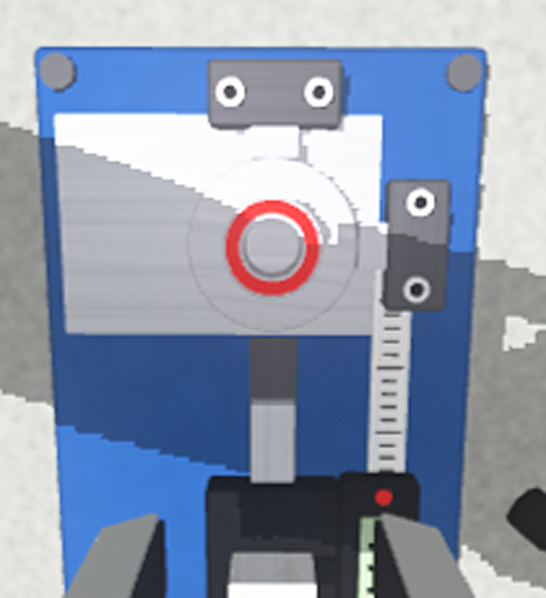

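Red sits at (-0.4, 0.1) mm, the same reading as blue. Closing the jaw.

```bash
python3 - <<'E'
from h import *
s=r.sense()["ee_pos"]; r.move_ptp(s+[0,0,.02],R(TH-np.pi/2))
s=lug_grab(.0375)
jaw_close(-gl(s)[1]-.08)
snap("wrist","l4")
E
```

```text
lugdown False t51.4 p [ 0.5771 -0.0507  0.0498] F [0.9 0.2 0.4] w 0.0440
lug grip t52.0 p [ 0.5765 -0.0506  0.0491] F [-0.2  0.4  1. ] w 0.0119
lug y -0.1175033565092414 q 0.0375033565092414
coarse False t52.6 p [ 0.5743 -0.0261  0.0491] F [-1.2  1.3  2.6] w 0.0118
fine True t53.2 p [ 0.574  -0.023   0.0491] F [ 0.4 -1.5  2.1] w 0.0119
y -0.08982495604584878
f -0.74
1 -4.07 y -0.0898
2 -5.7 y -0.0898
3 -6.68 y -0.0898
4 -8.07 y -0.0897
5 -9.92 y -0.0897
6 -10.84 y -0.0897
hold -10.75
```

View pics/l4.png

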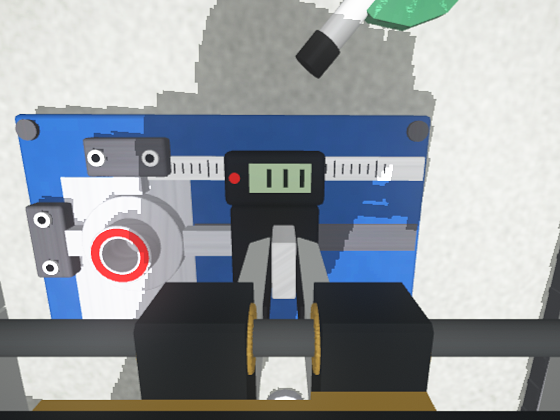

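The jaw bears on red the same way it did on blue: ring at (120,254), lug y -89.7 mm, about 9 N net. Backing off, then picking and placing red.

```bash
python3 - <<'E'
from h import *
jaw_open()
p=NEST-GY*.06;r.move_ptp(np.r_[p[:2],.18],R(TH));r.sleep(.1)
im,m=snap("wrist","s6")
hsv=cv2.cvtColor(im,cv2.COLOR_RGB2HSV);k=cv2.inRange(hsv,(0,140,60),(8,255,255))|cv2.inRange(hsv,(174,140,60),(180,255,255))
n,l,s,c=cv2.connectedComponentsWithStats(k);ok=False
for i in range(1,n):
    if s[i,4]>200:
        P=ray("",c[i],.05,m)-NEST;print(c[i].round(1),s[i],(P@GX).round(4),(P@GY).round(4)); ok|=np.hypot(P@GX,P@GY)<.003
if ok:
    pick(NEST[0],NEST[1],.020,up=.16)
    r.move_ptp(np.array([.45,.17,.18]),R(TH));r.sleep(.1)
    im,m=snap("wrist","o3");st()
    hsv=cv2.cvtColor(im,cv2.COLOR_RGB2HSV)
    k=cv2.inRange(hsv,(0,140,60),(8,255,255));k[:220]=0;k[300:]=0
    e=cv2.fitEllipse(cv2.convexHull(np.argwhere(k)[:,::-1].astype(np.float32)));print(e,ray("",e[0],.193,m)[:2])
E
```

```text
opened t56.5 p [ 0.5765 -0.0506  0.0491] F [-2.4 -1.7  6. ] w 0.0117
q 0.0375235370107464
up t57.7 p [ 0.576  -0.0505  0.1391] F [ 0.6  0.2 -0.1] w 0.0398
[283.  133.7] [266 116  35  36 438] -0.0004 -0.0001
down False t61.5 p [0.5656 0.0664 0.0371] F [-0.3 -1.   0.5] w 0.0521
gripped t62.0 p [0.5655 0.0663 0.0373] F [-0.8 -0.1  2. ] w 0.0330
lifted t63.1 p [0.5646 0.0664 0.1588] F [-0.8  0.2 -3. ] w 0.0335
 t64.0 p [0.4508 0.1693 0.1798] F [ 0.6 -0.2 -3.1] w 0.0332
((402.4053649902344, 264.8558654785156), (99.3772201538086, 302.7076416015625), 91.2231674194336) [0.51188543 0.17436324]
```

View pics/o3.png

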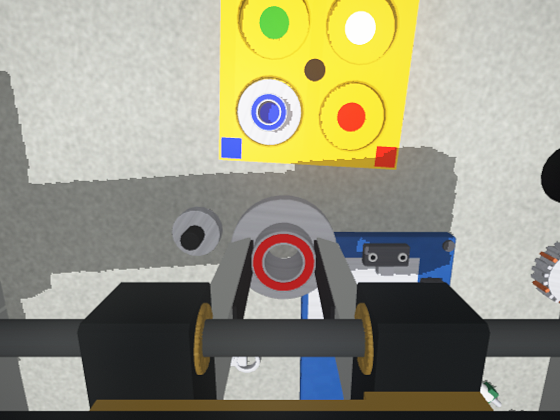

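Red is held centred at (284,262), the same as blue was. The ellipse number was polluted by another red patch, so I'm ignoring it. Blue is still seated at (268,111).

```bash
python3 - <<'E'
from h import *
s=place(.5103,.2500,(0,.0007))
if s and s["ee_pos"][2]<.0245:
    release()
    r.move_ptp(np.array([.45,.17,.18]),R(TH));r.sleep(.1)
    im,m=snap("wrist","o4")
    hsv=cv2.cvtColor(im,cv2.COLOR_RGB2HSV)
    for lo,hi in (((112,120,60),(130,255,255)),((0,140,60),(8,255,255))):
        n,l,s,c=cv2.connectedComponentsWithStats(cv2.inRange(hsv,lo,hi))
        for i in range(1,n):
            if s[i,4]>100: print(c[i].round(1),s[i],ray("",c[i],.036,m)[:2].round(4))
E
```

```text
above t64.5 p [0.5104 0.2487 0.0995] F [ 0.3  0.5 -2.8] w 0.0335
down True t65.9 p [0.5099 0.2492 0.0229] F [0.2 0.6 4. ] w 0.0333
[269.2 112.7] [253  95  34  36 407] [0.4301 0.2466]
[270.2 113.4] [261 104  19  20 307] [0.4311 0.2461]
[231.8 148.6] [222 139  20  20 380] [0.3985 0.2117]
[357.8 118. ] [341 101  35  35 427] [0.5098 0.2495]
[354.5 118.4] [348 109  14  20 220] [0.5069 0.2489]
[386.3 157.7] [376 148  22  21 391] [0.5412 0.2168]
```

View pics/o4.png

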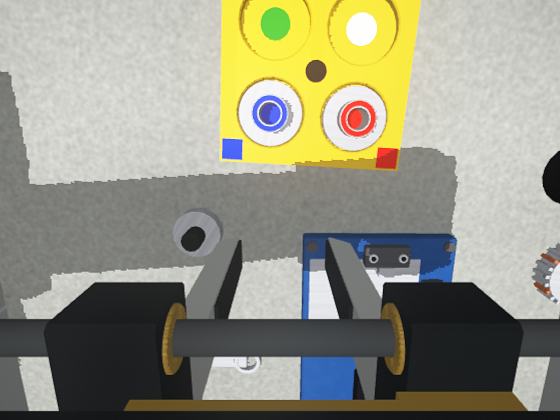

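Both blanks are seated, with rings at (269,113) and (358,118), each within 1 mm of its pocket centre. Now I'll park the jaw home.

```bash
python3 - <<'E'
from h import *
r.move_ptp(np.r_[(NEST-GY*.1175)[:2],.20],R(TH-np.pi/2))
s=lug_grab(.0375)
p=s["ee_pos"].copy();p[2]=.049
c=r.move_linear(p+GY*.034,max_speed=.06,contact_N=12);s=st(f"c {c}")
p=s["ee_pos"].copy();p[2]=.049
c=r.move_linear(p+GY*.010,max_speed=.01,contact_N=10);s=st(f"fine {c}");print("q",-gl(s)[1]-.08)
p=s["ee_pos"].copy();p[2]=.049
f=0
for k in range(8):
    p=p+GY*.0004;r.move_linear(p,max_speed=.01);f=F()@GY;print(round(f,2),round(-gl(r.sense())[1]-.08,4))
    if f<-8:break
grip(.040);p=r.sense()["ee_pos"].copy();p[2]=.16;r.move_linear(p,max_speed=.2)
p=NEST-GY*.07;r.move_ptp(np.r_[p[:2]-[0.06,0],.22],R(TH-np.pi/2));r.sleep(.1)
snap("wrist","e1");snap("top","e1t");st()
E
```

```text
lugdown False t70.6 p [ 0.5771 -0.0508  0.0498] F [-0.8  0.7 -0. ] w 0.0439
lug grip t71.2 p [ 0.5765 -0.0506  0.0491] F [-0.5 -0.3  1.1] w 0.0116
lug y -0.11751975581801717 q 0.03751975581801717
c False t71.9 p [ 0.5733 -0.0159  0.0491] F [-0.6  1.8  1.9] w 0.0114
fine True t72.5 p [ 0.5731 -0.0132  0.0491] F [-0.3 -0.5  2.1] w 0.0122
q 3.3330343352927505e-06
-3.93 -0.0
-5.46 -0.0
-7.16 -0.0
-8.42 -0.0001
 t75.8 p [ 0.5116 -0.0033  0.2178] F [0.1 0.7 0.1] w 0.0400
```

View pics/e1.png

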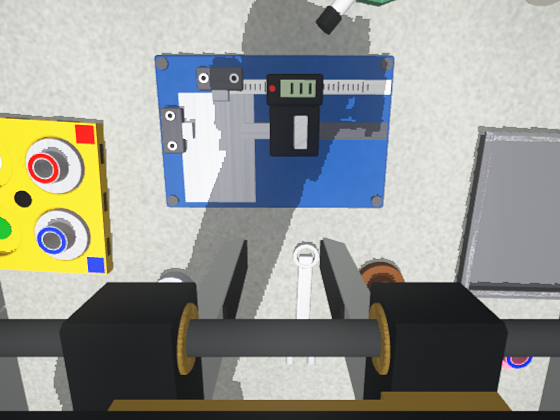

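View pics/e1t.png

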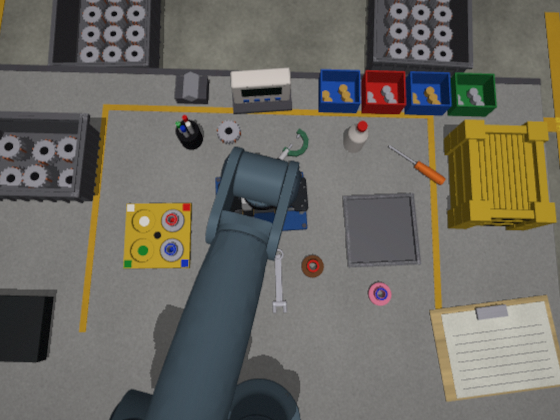

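The jaw is home: the contact-stopped lug reads q≈0.000, and in the wrist picture the bar reaches the table at (255,130). Both blanks are in their pockets at (172,220) and (172,250) in the top view, and nothing else has moved. Handing in.

```bash
python3 - <<'E'
from h import *
print(r.hand_in()); 
E
```

```text
the job is handed in; nothing more can be done
None
```

The grey tray held only a blue and a red blank. I gauged blue and then red against both stops, seated each in the pocket of its own colour, parked the jaw, and handed the job in. The hand-in gives no verdict.

- **Gauging:** On each blank the jaw stopped at a reading of about 0.010. I held roughly 11 N at the lug, which is about 9 N on the rim after the jaw's friction. The camera put both blanks within about 0.5 mm of the nest; that is an estimate, good only to the calibration.
- **Knocked blank:** Red moved about 20 mm inside the grey tray while blue was being handled. I found it again with the wrist camera before picking it up.
- **Grip:** I saw no slip; the finger width stayed at about 33 mm while carrying.
- **Final checks:** Both rings were within about 1 mm of their pocket centres, and each blank's underside reached the pocket floor. The jaw ended on its end stop at about 0.000.
- **Surroundings:** In the last pictures the bystanders and the brown and pink look-alikes were where they started; the arm hid part of the gauge in the top view.
- **Failed or disagreeing:**
  - One circle fit on the held red blank was spoiled by another red patch, so I ignored it and relied on the picture.
  - My first automatic outline fits of the gauge and yellow tray were off. I used the corner, paint-dot and touch measurements instead, and those agreed to about 1 mm.
  - One early pixel reading of the back stop was about 4 mm off; touch and later pictures did not bear it out.

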